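# Lock the battery box with the blade key

### The job

Lock the cover of the grey battery box: take the key with the flat grip and flat blade from the plywood rack, push it fully down into the slot of the box's round fastener, and turn it clockwise (seen from above) as far as it goes, so that the slot lies along the long side of the box. Let go and leave the key standing in the slot; leave the round-knobbed key in the rack.

Things in the scene. Friction and masses are not known exactly. Their poses are not given: they have to be found in the camera images.
- battery_box: Grey metal box, fixed to the bench, 160 (x) x 220 (y, its long side) x 70 mm high. Origin: centre of its underside, z up. The round fastener is sunk into its top 50 mm from the middle towards the box's +y; a black carrying bar runs along x, 65 mm from the middle towards -y, its top 93 mm above the bench.
- latch_slot (a point): Middle of the fastener's face: bare metal disc, 68 mm across, 74 mm above the bench (4 over the box top). z up, x along the slot; turns with the disc. Slot 40 x 10 mm, 30 deep; edges slope out in the top 5 mm to a mouth of 52 x 20 mm that guides the blade in. The blade fits either way round, with about 8 degrees of play before the disc follows.
- latch (a joint): Angle of the fastener in rad, growing clockwise seen from above: 0 = open, slot along the box's x (across its long side); 1.57 = locked against the stop, slot along the box's y. It starts at 0.15 to 0.4, turns with light friction (0.08 N m) and stays where it is left.
- blade_key: Key to use: bare metal, 150 g. Origin: middle of its collar's underside; z up. Collar 42 (x) x 28 (y) x 5 mm; on it a flat grip 36 (x) x 12 (y) mm up to 51 mm, pinched along y. Below: blade 28 (x) x 6 (y) mm, 24 long, last 6 mm thinned to 24 x 4. Stands loose in a rack slot, collar on the rack top, x along the rack's length. Fully in, the collar lies on the disc's face: origin at latch_slot.
- knob_key: The other key, same metal, not to be used: round knob of 32 mm diameter, top 51 mm above its round 42 mm collar's underside, and a 12 mm square end that does not fit the slot. Origin: middle of the collar's underside. Stands in the rack's other slot, 90 mm from the blade key; which key stands in which slot varies.
- key_rack: Fixed plywood rack, 70 (x) x 190 (y) x 60 mm high, open in front, with two slots 16 x 32 mm (long way along y) at y = +-45 mm. Origin: centre of its underside, z up.
Mind the look-alikes: they are no part of the job. Leave any orange or purple look-alike of the blade_key alone.

How it is judged:
By the outcome, as a careful person would: the job done as asked, in the order asked, and still so for the second after the job is handed in, with the robot touching nothing.
It also fails if it takes over 40 s, if anything falls off the work surface, if the arm or the gripper's body presses on something with over 40 N, if the wrist force passes 120 N, or if a joint passes its speed limit or range.

### The arm

A 6-joint arm with a two-finger parallel gripper is mounted at the origin on a cart in front of the work surface, level with it; the furniture and walls round the work are solid. World frame = base frame: x ahead of the robot, y to its left, z up, the work surface at z = 0. Lengths are in mm, angles in rad, forces in N, time in s.
With the tool pointing down it reaches from about 325 to 750 mm from the base axis. Payload 7.6 kg.
Tool frame: the origin (TCP) lies at the very end of the fingers, on their centre line; the grasp point (between the pads) lies 19 mm behind it; z points along the fingers, y is the line along which they close (so a half turn about z gives the same grasp; the last joint's range is limited). The gripper opens to 85 mm and grips with 20 to 120 N. Pads are 22 mm wide; open, the fingers measure 114 mm over their backs; the gripper's body (76 mm by 85 mm) begins 54 mm behind the grasp point. The pads swing forward as they close: fully open they stand 13 mm farther back than shut.
Start: joints at [-1.184, 0.052, 1.401, -0, 1.689, -0.07], TCP at [231.593, -471.18, 231.323] pointing down, gripper open.
Joint ranges: [-2.9, 2.9], [-0.91, 2.17], [0.12, 2.37], [-1.06, 4.2], [0.26, 2.73], [-2.93, 2.93]. Speed limits (rad/s): [2.57, 2.57, 3.01, 3.14, 3.14, 3.14].

### API

Orientations are given as a rotation vector (axis times angle).
In Python, from workcell import monitor, eyes, ticket gives the robot as it stands.
- The arm moves only by the tool carry_out, never from a script. Its argument "increments" is a list of rows, each an object with "slide": the shift along the tool's x, y, z in mm, a list of three; "roll": the turn about the tool's z in rad. In form: [{"slide": [tx, ty, tz], "roll": roll}, ...]. A call has exactly 5 rows; each row shifts and turns the commanded pose from where the row before left it, along the tool's axes as they then stand; what a row does not reach is not made up. A row lasts 1/12 s, in which the tool goes at most 41.7 mm and 7.16 degrees, less where a joint would pass 70% of its speed; a pose out of reach is approached as far as the arm can. A call with a gripper value outside its range is refused whole. "gripper" is the finger opening in mm, from 0 to 85.4, set as the call begins (left out, the last holds). The fingers move at their own pace and stop on an object; the grip force is fixed at half the most. Time passes only in rows, so rows that do not move let the fingers close, or fill a call up. It gives the time, the measured TCP pose, the force, the opening and the grip force at its end, in the units of the state.
- monitor.state(): the state, without advancing time (a new reading comes with each control period).
- eyes.capture(name): name is "side" or "top"; returns (picture, depth): 420x560x3 uint8, blue, green, red; 420x560 float32, mm along the optical axis (not along the pixel's ray), 0 where there is no reading.
- eyes.camera_params(name): a dict with "fx", "fy", "cx", "cy" (pixels), "R" (3x3) and "t" (3): a world point X has camera coordinates R X + t. Camera axes: x right, y down, z forward; pixel columns grow to the right and rows downward; lengths in mm; the calibration is good to about 2 mm. A picture is of the moment at which its call begins. camera_params takes no time and is no camera call.
- ticket.close_job(): hands the job in; it is judged then, once.
The state is a dict: "clock": time; "joint_positions": joint angles; "qvel": joint speeds; "joint_torque": joint torques, N m; "tcp_pos": TCP position; "tcp_rot": TCP orientation; "wrist_force": force on the tool from outside, world axes, zero at the start; "ft_torque": the same for the moment, N m; "gripper_width": finger opening in mm; "gripper_force": force on a finger pad.
Only numpy, scipy, OpenCV 4.12 (cv2) and the standard library are available. Lean on these libraries where they do the work, as an engineer would, in place of code of your own. Each camera call takes 0.05 s, during which the arm holds its last target. There are 200 camera calls.

## Working session

There is one attempt and no reset: what is moved stays moved. The work goes in short steps, Python scripts to look and compute and a tool call to move; the robot and the scene stay as the last step left them, time stands still between calls to the robot, and variables do not carry over. Pictures are saved under pics/ and viewed, at most 10 in all, crops included, and the job is handed in when it is done.

Besides the shell and the picture viewer there is one more tool, called after "Call:" as name(argument=value, ...), one argument or row to a line, values as JSON. carry_out: Moves the arm, as the interface text tells. Its arguments: {"type":"object","properties":{"increments":{"type":"array"},"gripper":{"type":"number"}},"required":["increments"]}

```bash
mkdir -p pics; cat > h.py <<'E'
import numpy as np, cv2
from workcell import monitor, eyes, ticket
def cap(n):
    p,d=eyes.capture(n); c=eyes.camera_params(n); return p,d,c
def world(d,c):
    v,u=np.mgrid[:d.shape[0],:d.shape[1]]
    P=np.stack([(u-c['cx'])/c['fx']*d,(v-c['cy'])/c['fy']*d,d],-1)
    return (P-np.array(c['t']))@np.array(c['R'])
E
python3 - <<'E'
from h import *
for n in('top','side'):
    p,d,c=cap(n); cv2.imwrite(f'pics/{n}1.png',p); np.savez(f'{n}1.npz',p=p,d=d)
    R=np.array(c['R']); print(n,-R.T@np.array(c['t']),R.round(3).tolist(),c['fx'])
s=monitor.state(); print({k:np.round(v,3).tolist() for k,v in s.items()})
E
```

```text
top [344.17782694  19.57036529 923.44540211] [[0.02, -0.999, -0.032], [-0.986, -0.014, -0.164], [0.163, 0.035, -0.986]] 386.7722394170072
side [118.50591433 814.05308541 556.34878548] [[-0.904, -0.427, -0.023], [-0.189, 0.448, -0.874], [0.384, -0.786, -0.485]] 500.97173243940625
{'clock': 0.1, 'joint_positions': [-1.184, 0.053, 1.402, -0.0, 1.689, -0.07], 'qvel': [0.001, -0.003, -0.002, -0.001, 0.001, -0.001], 'joint_torque': [0.002, -38.258, -36.099, -0.0, 0.005, 0.0], 'tcp_pos': [231.492, -470.902, 230.53], 'tcp_rot': [-3.059, -0.711, 0.0], 'wrist_force': [0.097, -0.703, -0.261], 'ft_torque': [0.004, -0.006, -0.02], 'gripper_force': 0.0, 'gripper_width': 85.537}
```

View pics/top1.png

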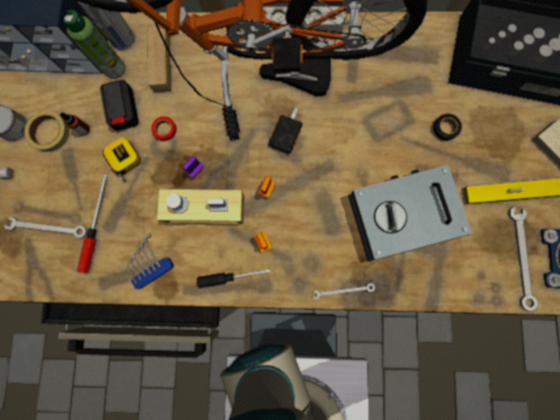

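View pics/side1.png

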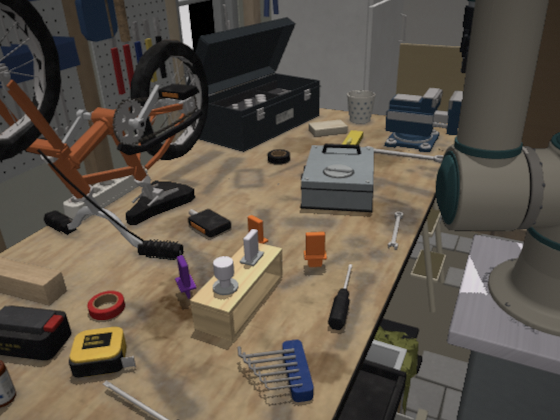

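The top view shows the rack at (200,206), with the knob key at (175,203) and the blade key at (217,204). The box disc is at (390,216) and its bar at (441,203). Orange look-alikes stand at (266,186) and (262,241), a purple one at (192,167). In the side view the blade key is at (250,246).

```bash
cat > m.py <<'E'
from h import *
def rect(W,m,z):  # fit rectangle to xy of points in mask
    q=W[m][:,:2].astype(np.float32); r=cv2.minAreaRect(q); print(z,len(q),'mean',q.mean(0).round(1),'rect',np.round(r[0],1),np.round(r[1],1),round(r[2],1))
E
python3 - <<'E'
from m import *
def big(m):
    n,l,s,_=cv2.connectedComponentsWithStats(m.astype(np.uint8)); return l==1+s[1:,4].argmax()
z=np.load('top1.npz');c=eyes.camera_params('top');W=world(z['d'],c);Z=W[...,2]
v,u=np.mgrid[:420,:560]
def box(a,b,e,f): return (u>a)&(u<b)&(v>e)&(v<f)
R=box(150,250,180,230)
rect(W,big(R&(Z>52)&(Z<70)),'rack')
rect(W,big(box(200,235,190,220)&(Z>90)),'grip'); rect(W,big(box(160,195,190,220)&(Z>90)),'knob')
print(Z[200:210:3,206:230:2].round(0))
B=box(345,475,160,265)
rect(W,big(B&(Z>62)&(Z<82)),'box'); rect(W,big(B&(Z>84)),'bar')
g=cv2.cvtColor(z['p'],6); 
rect(W,big(box(370,412,195,236)&(Z<64)),'slotdepth')
D=box(368,412,192,240)
cv2.imwrite('pics/c1.png',cv2.resize(np.hstack([z['p'][190:242,365:417],z['p'][180:232,190:242]]),None,fx=7,fy=7,interpolation=2))
print(np.median(Z[B&(Z>62)&(Z<82)]))
# side: grip
z=np.load('side1.npz');c=eyes.camera_params('side');W=world(z['d'],c);Z=W[...,2]
m=box(235,270,225,268)&(Z>72)&(Z<108)
rect(W,big(m),'side grip')
m=box(300,375,150,190)&(Z>64)&(Z<80); rect(W,m,'side box')
E
```

```text
rack 2204 mean [488.3 223.9] rect [490.  227.7] [ 70.5 190.6] 0.2
grip 120 mean [487.5 179.2] rect [427.3 102.7] [233.3  28.7] 52.0
knob 203 mean [488.6 270. ] rect [489.4 271.6] [31.1 29.9] 66.1
[[ 61. 114. 111. 111. 111. 111. 113. 110. 109.  64.  63.  59.]
 [ 61. 114. 111. 109. 111. 111. 110. 111. 108.  93.  65.  60.]
 [ 59.  61.  82.  84.  84.  81.  80.  85.  81.  82.  67.  61.]
 [ 59.  61.  67.  67.  66.  68.  64.  64.  63.  64.  68.  63.]]
box 6921 mean [ 479.4 -246.2] rect [ 481.5 -248.5] [160.3 222. ] 15.9
bar 212 mean [ 495.7 -306.7] rect [ 406.6 -163.5] [ 88.1 376.7] 32.0
slotdepth 66 mean [ 468.9 -203.2] rect [ 468.6 -202.8] [38.5  6.5] 5.4
70.50561818493915
side grip 261 mean [485.9 189.3] rect [485.  184.2] [37.4 12.2] 74.5
side box 2385 mean [ 470.6 -218. ] rect [ 477.8 -234.3] [159.5 200.5] 16.4
```

View pics/c1.png

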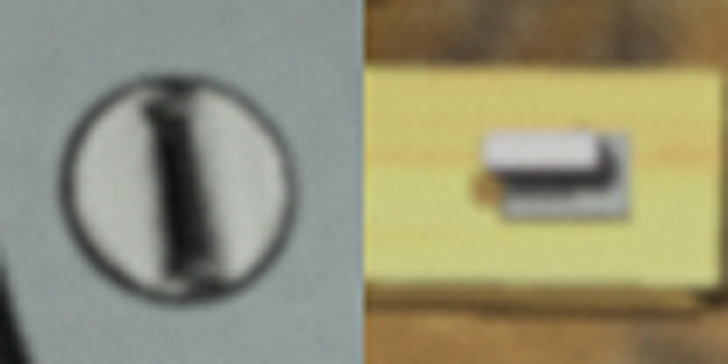

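The crop shows the slot running roughly along world +x and leaning slightly left. The blade key's grip lies along the rack length, with a bit of free slot at its left.

```bash
cat > plan.py <<'E'
from h import *
from scipy.spatial.transform import Rotation as Ro
def now():
    s=monitor.state(); M=Ro.from_rotvec(s['tcp_rot']).as_matrix()
    return np.array(s['tcp_pos']),np.degrees(np.arctan2(M[1,0],M[0,0])),s,M
def to(target,heading):
    p,h,s,M=now(); d=M.T@(np.array(target)-p); a=np.radians((h-heading+180)%360-180)
    print('tcp',p.round(1),'head',round(h,1),'tool-frame shift',d.round(1),'roll',round(a,3),'rows',np.linalg.norm(d)/41,abs(a)/.124, 't',s['clock'])
E
python3 - <<'E'
from plan import *
from m import rect
v,u=np.mgrid[:420,:560]
z=np.load('top1.npz');c=eyes.camera_params('top');W=world(z['d'],c);Z=W[...,2]
box=lambda a,b,e,f:(u>a)&(u<b)&(v>e)&(v<f)
m=box(203,232,194,215)&(Z>104)&(Z<118); rect(W,m,'grip top'); q=W[m]; print(np.percentile(q,[5,50,95],0).round(1))
e=np.linalg.eigh(np.cov(q[:,:2].T))[1][:,1]; print('grip ang',np.degrees(np.arctan2(e[1],e[0])))
# ray/plane z=74 for disc
g=cv2.cvtColor(z['p'],cv2.COLOR_BGR2GRAY); R=np.array(c['R']);C=-R.T@np.array(c['t'])
ray=np.stack([(u-c['cx'])/c['fx'],(v-c['cy'])/c['fy'],np.ones(u.shape)],-1)@R
P=C+ray*((74-C[2])/ray[...,2])[...,None]
disc=np.hypot(P[...,0]-468,P[...,1]+201.5)<26
w=P[disc&(g<70)][:,:2]; e=np.linalg.eigh(np.cov(w.T))[1][:,1]; print('slot',len(w),w.mean(0),np.degrees(np.arctan2(e[1],e[0]))%180)
br=(g>140)&(np.hypot(P[...,0]-468,P[...,1]+201.5)<45); w=P[br][:,:2].astype(np.float32); print('disc',cv2.minEnclosingCircle(w))
to((487,183,180),90)
E
```

```text
grip top 97 mean [489.4 181.5] rect [489.5 181.9] [11.  35.3] 1.2
[[484.1 166.2 106.7]
 [489.6 181.  111. ]
 [494.7 196.4 113. ]]
grip ang 92.51221016969978
slot 121 [ 466.68637746 -200.34697471] 6.60617130819324
disc ((468.0041198730469, -201.52503967285156), 44.92888259887695)
tcp [ 231.5 -470.9  230.5] head 26.2 tool-frame shift [ 517.7 -474.1   51.3] roll -1.114 rows 17.167416442634483 8.983607930906173 t 0.1
```

Call:
carry_out(
  increments=[
    {"slide": [26,-23.6,2.5],"roll": 0},
    {"slide": [26,-23.6,2.5],"roll": 0},
    {"slide": [26,-23.6,2.5],"roll": 0},
    {"slide": [26,-23.6,2.5],"roll": 0},
    {"slide": [26,-23.6,2.5],"roll": 0},
  ],
  gripper=55,
)

```text
clock: 0.52
tcp_pos: [296.3, -306.3, 218.2]
tcp_rot: [-3.06, -0.71, 0.0]
wrist_force: [1.1, -0.5, -0.1]
gripper_width: 54.8
gripper_force: 0.0
```

Call:
carry_out(
  increments=[
    {"slide": [26,-23.6,2.5],"roll": 0},
    {"slide": [26,-23.6,2.5],"roll": 0},
    {"slide": [26,-23.6,2.5],"roll": 0},
    {"slide": [26,-23.6,2.5],"roll": 0},
    {"slide": [26,-23.6,2.5],"roll": 0},
  ],
)

```text
clock: 0.93
tcp_pos: [360.9, -143.0, 206.0]
tcp_rot: [3.06, 0.711, -0.0]
wrist_force: [0.7, -0.2, 0.6]
gripper_width: 54.9
gripper_force: 0.0
```

Call:
carry_out(
  increments=[
    {"slide": [26,-23.6,2.5],"roll": 0},
    {"slide": [26,-23.6,2.5],"roll": 0},
    {"slide": [26,-23.6,2.5],"roll": 0},
    {"slide": [26,-23.6,2.5],"roll": 0},
    {"slide": [26,-23.6,2.5],"roll": 0},
  ],
)

```text
clock: 1.35
tcp_pos: [425.6, 20.4, 193.4]
tcp_rot: [3.06, 0.712, -0.0]
wrist_force: [0.4, -1.0, 0.5]
gripper_width: 55.4
gripper_force: 0.0
```

Call:
carry_out(
  increments=[
    {"slide": [26,-23.6,2.5],"roll": 0},
    {"slide": [26,-23.6,2.5],"roll": 0},
    {"slide": [26,-23.6,2.5],"roll": 0},
    {"slide": [26,-23.6,2.5],"roll": 0},
    {"slide": [26,-23.6,2.5],"roll": 0},
  ],
)

```text
clock: 1.77
tcp_pos: [490.2, 183.6, 180.6]
tcp_rot: [3.06, 0.712, -0.001]
wrist_force: [0.6, -0.2, 0.6]
gripper_width: 54.9
gripper_force: 0.0
```

Call:
carry_out(
  increments=[
    {"slide": [0,0,0],"roll": -0.112},
    {"slide": [0,0,0],"roll": -0.112},
    {"slide": [0,0,0],"roll": -0.112},
    {"slide": [0,0,0],"roll": -0.112},
    {"slide": [0,0,0],"roll": -0.112},
  ],
)

```text
clock: 2.18
tcp_pos: [489.8, 181.8, 180.6]
tcp_rot: [-2.74, -1.537, 0.002]
wrist_force: [0.2, 0.0, 0.4]
gripper_width: 55.1
gripper_force: 0.0
```

Call:
carry_out(
  increments=[
    {"slide": [0,0,0],"roll": -0.112},
    {"slide": [0,0,0],"roll": -0.112},
    {"slide": [0,0,0],"roll": -0.112},
    {"slide": [0,0,0],"roll": -0.112},
    {"slide": [0,0,0],"roll": -0.112},
  ],
)

```text
clock: 2.6
tcp_pos: [489.9, 181.7, 180.8]
tcp_rot: [-2.208, -2.234, 0.001]
wrist_force: [0.3, 0.1, -0.1]
gripper_width: 54.9
gripper_force: 0.0
```

```bash
python3 - <<'E'
from plan import *
to((489,182,73),91)
p,d,c=cap('side'); cv2.imwrite('pics/s2.png',p[60:360,100:500])
E
```

```text
tcp [489.9 181.7 180.8] head 90.7 tool-frame shift [  0.3  -0.8 107.8] roll -0.006 rows 2.628645732070389 0.04720806236813197 t 2.6
```

View pics/s2.png

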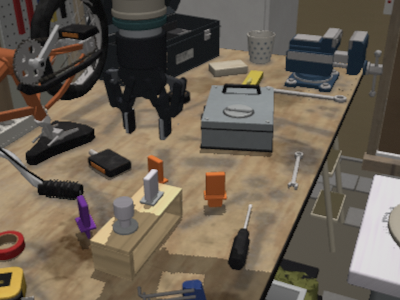

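The gripper is above the rack, at about (150,110) in the crop, with the blade key at (150,185) clear below it. Now I descend and grip.

Call:
carry_out(
  increments=[
    {"slide": [0,-0.5,25],"roll": 0},
    {"slide": [0,0,25],"roll": 0},
    {"slide": [0,0,25],"roll": 0},
    {"slide": [0,0,20],"roll": 0},
    {"slide": [0,0,12.5],"roll": 0},
  ],
)

```text
clock: 3.07
tcp_pos: [488.1, 181.3, 70.7]
tcp_rot: [-2.217, -2.224, 0.006]
wrist_force: [-1.2, -0.1, 0.2]
gripper_width: 55.0
gripper_force: 0.0
```

Call:
carry_out(
  increments=[
    {"slide": [0,0,0],"roll": 0},
    {"slide": [0,0,0],"roll": 0},
    {"slide": [0,0,0],"roll": 0},
    {"slide": [0,0,0],"roll": 0},
    {"slide": [0,0,0],"roll": 0},
  ],
  gripper=4,
)

```text
clock: 3.48
tcp_pos: [490.4, 182.0, 75.3]
tcp_rot: [2.214, 2.227, 0.004]
wrist_force: [0.4, -0.5, 2.5]
gripper_width: 11.1
gripper_force: 58.9
```

Call:
carry_out(
  increments=[
    {"slide": [0,0,0],"roll": 0},
    {"slide": [0,0,0],"roll": 0},
    {"slide": [0,0,0],"roll": 0},
    {"slide": [0,0,0],"roll": 0},
    {"slide": [0,0,0],"roll": 0},
  ],
)

```text
clock: 3.9
tcp_pos: [490.5, 182.0, 75.3]
tcp_rot: [2.214, 2.227, 0.004]
wrist_force: [0.1, 0.4, 7.1]
gripper_width: 11.3
gripper_force: 59.4
```

Call:
carry_out(
  increments=[
    {"slide": [0,0,-12],"roll": 0},
    {"slide": [0,0,-20],"roll": 0},
    {"slide": [0,0,-25],"roll": 0},
    {"slide": [0,0,-25],"roll": 0},
    {"slide": [0,0,-18],"roll": 0},
  ],
)

```text
clock: 4.32
tcp_pos: [489.7, 181.8, 176.5]
tcp_rot: [2.214, 2.227, 0.002]
wrist_force: [0.5, 0.5, -2.1]
gripper_width: 11.2
gripper_force: 58.5
```

```bash
python3 - <<'E'
from plan import *
to((467.3,-200.8,170),186)
print(monitor.state()['gripper_width'])
for n in ('side','top'):
    p,d,c=cap(n); np.savez(f'{n}2.npz',p=p,d=d)
    R=np.array(c['R']);q=R@now()[0]+c['t'];u,v=int(q[0]/q[2]*c['fx']+c['cx']),int(q[1]/q[2]*c['fy']+c['cy']);print(n,u,v)
    cv2.imwrite(f'pics/{n}3.png',cv2.resize(p[max(v-60,0):v+60,u-60:u+60],None,fx=4,fy=4))
E
```

```text
tcp [489.7 181.8 176.5] head 90.3 tool-frame shift [-382.5  -24.7    6.4] roll -1.67 rows 9.349744943654253 13.464572615076687 t 4.3167
11.185748200499978
side 247 197
top 208 194
```

View pics/side3.png

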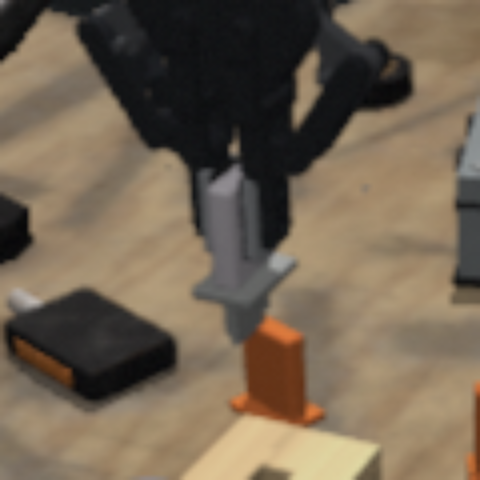

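The side crop shows the key held upright in the pads, with collar and blade hanging free at (245,290) above the rack. Next I carry it over the fastener and turn it.

Call:
carry_out(
  increments=[
    {"slide": [-30,-2,0],"roll": 0},
    {"slide": [-38,-2.5,0],"roll": 0},
    {"slide": [-38,-2.5,0],"roll": 0},
    {"slide": [-38,-2.5,0],"roll": 0},
    {"slide": [-38,-2.5,0],"roll": 0},
  ],
)

```text
clock: 4.83
tcp_pos: [477.4, -1.8, 172.1]
tcp_rot: [-2.213, -2.227, 0.003]
wrist_force: [1.0, -0.4, -0.7]
gripper_width: 11.1
gripper_force: 58.6
```

Call:
carry_out(
  increments=[
    {"slide": [-38,-2.5,0],"roll": 0},
    {"slide": [-38,-2.5,0],"roll": 0},
    {"slide": [-38,-2.5,0],"roll": 0},
    {"slide": [-38,-2.5,0],"roll": 0},
    {"slide": [-38,-2.5,0],"roll": 0},
  ],
)

```text
clock: 5.25
tcp_pos: [466.1, -191.9, 172.2]
tcp_rot: [-2.213, -2.226, 0.001]
wrist_force: [0.6, -0.1, -1.5]
gripper_width: 11.7
gripper_force: 58.6
```

Call:
carry_out(
  increments=[
    {"slide": [-10,0,0],"roll": 0},
    {"slide": [0,0,0],"roll": -0.12},
    {"slide": [0,0,0],"roll": -0.12},
    {"slide": [0,0,0],"roll": -0.12},
    {"slide": [0,0,0],"roll": -0.12},
  ],
)

```text
clock: 5.67
tcp_pos: [466.7, -199.9, 172.1]
tcp_rot: [-1.612, -2.693, 0.0]
wrist_force: [0.1, 0.6, -1.4]
gripper_width: 11.4
gripper_force: 58.6
```

Call:
carry_out(
  increments=[
    {"slide": [0,0,0],"roll": -0.12},
    {"slide": [0,0,0],"roll": -0.12},
    {"slide": [0,0,0],"roll": -0.12},
    {"slide": [0,0,0],"roll": -0.12},
    {"slide": [0,0,0],"roll": -0.12},
  ],
)

```text
clock: 6.08
tcp_pos: [466.8, -199.7, 172.1]
tcp_rot: [-0.744, -3.049, -0.001]
wrist_force: [-0.1, -0.2, -2.8]
gripper_width: 11.1
gripper_force: 58.6
```

Call:
carry_out(
  increments=[
    {"slide": [0,0,0],"roll": -0.12},
    {"slide": [0,0,0],"roll": -0.12},
    {"slide": [0,0,0],"roll": -0.12},
    {"slide": [0,0,0],"roll": -0.12},
    {"slide": [0,0,0],"roll": -0.11},
  ],
)

```text
clock: 6.5
tcp_pos: [466.8, -199.7, 172.1]
tcp_rot: [0.175, -3.134, -0.002]
wrist_force: [-0.9, 0.6, -1.1]
gripper_width: 11.4
gripper_force: 58.6
```

```bash
python3 - <<'E'
from plan import *
to((467.3,-200.8,125),186)
p,d,c=cap('side'); np.savez('side4.npz',p=p,d=d)
R=np.array(c['R']);q=R@now()[0]+c['t'];u,v=int(q[0]/q[2]*c['fx']+c['cx']),int(q[1]/q[2]*c['fy']+c['cy']);print(u,v)
cv2.imwrite('pics/s4.png',cv2.resize(p[v-40:v+80,u-60:u+60],None,fx=4.5,fy=4.5,interpolation=2))
# key points in world from side depth, near tool, below tcp-? (metal key between z tcp-40..tcp+5)
W=world(d,c); t=now()[0]; m=(np.hypot(W[...,0]-t[0],W[...,1]-t[1])<35)&(W[...,2]>t[2]-45)&(W[...,2]<t[2]-4)&(d>0)
for a,b in((-45,-28),(-28,-18),(-18,-8)):
    k=m&(W[...,2]>t[2]+a)&(W[...,2]<t[2]+b); 
    if k.sum()>3: print(a,b,k.sum(),(W[k].mean(0)-t).round(1),np.percentile(W[k]-t,[5,95],0).round(1).tolist())
E
```

```text
tcp [ 466.8 -199.7  172.1] head -173.6 tool-frame shift [-0.5 -1.2 47.1] roll 0.007 rows 1.1498491327768803 0.053514110636616395 t 6.5
339 130
-45 -28 36 [ -0.7   1.6 -32. ] [[-11.5, -1.0, -35.8], [10.4, 4.0, -28.2]]
-28 -18 51 [ -0.2   1.7 -23.2] [[-12.3, -1.3, -27.6], [11.8, 5.2, -18.4]]
-18 -8 57 [ -3.9   8.4 -10.7] [[-20.2, -5.5, -17.3], [13.2, 15.2, -8.0]]
```

View pics/s4.png

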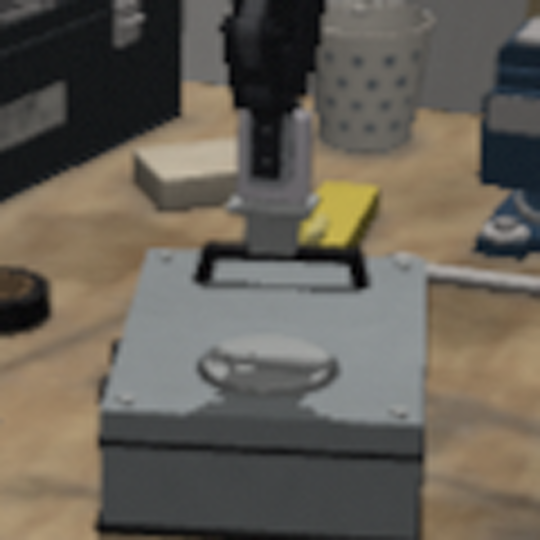

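The key hangs straight above the disc, blade at (270,235) in the crop, centred to about 2 mm. Now I lower it gently.

Call:
carry_out(
  increments=[
    {"slide": [-0.5,-1.0,15],"roll": 0},
    {"slide": [0,0,18],"roll": 0},
    {"slide": [0,0,12],"roll": 0},
    {"slide": [0,0,7],"roll": 0},
    {"slide": [0,0,0],"roll": 0},
  ],
)

```text
clock: 6.97
tcp_pos: [466.9, -200.6, 119.4]
tcp_rot: [0.164, -3.134, -0.003]
wrist_force: [-0.6, 0.7, -1.4]
gripper_width: 11.4
gripper_force: 58.6
```

Call:
carry_out(
  increments=[
    {"slide": [0,0,3],"roll": 0},
    {"slide": [0,0,3],"roll": 0},
    {"slide": [0,0,3],"roll": 0},
    {"slide": [0,0,2],"roll": 0},
    {"slide": [0,0,0],"roll": 0},
  ],
)

```text
clock: 7.38
tcp_pos: [467.9, -201.3, 110.6]
tcp_rot: [0.165, -3.137, -0.0]
wrist_force: [0.7, -0.4, -1.7]
gripper_width: 11.2
gripper_force: 58.6
```

Call:
carry_out(
  increments=[
    {"slide": [0,0,2],"roll": 0},
    {"slide": [0,0,2],"roll": 0},
    {"slide": [0,0,2],"roll": 0},
    {"slide": [0,0,1],"roll": 0},
    {"slide": [0,0,0],"roll": 0},
  ],
)

```text
clock: 7.8
tcp_pos: [467.8, -201.2, 103.5]
tcp_rot: [0.165, -3.137, -0.0]
wrist_force: [-0.5, -0.2, -2.3]
gripper_width: 11.0
gripper_force: 58.6
```

Call:
carry_out(
  increments=[
    {"slide": [0,0,2],"roll": 0},
    {"slide": [0,0,2],"roll": 0},
    {"slide": [0,0,2],"roll": 0},
    {"slide": [0,0,1],"roll": 0},
    {"slide": [0,0,0],"roll": 0},
  ],
)

```text
clock: 8.22
tcp_pos: [467.8, -201.2, 96.4]
tcp_rot: [0.165, -3.137, -0.0]
wrist_force: [-0.1, 0.1, -1.6]
gripper_width: 11.2
gripper_force: 58.6
```

Call:
carry_out(
  increments=[
    {"slide": [0,0,2],"roll": 0},
    {"slide": [0,0,2],"roll": 0},
    {"slide": [0,0,1],"roll": 0},
    {"slide": [0,0,1],"roll": 0},
    {"slide": [0,0,0],"roll": 0},
  ],
)

```text
clock: 8.63
tcp_pos: [467.9, -201.2, 90.5]
tcp_rot: [0.165, -3.137, -0.0]
wrist_force: [-0.7, -0.3, -2.1]
gripper_width: 11.3
gripper_force: 58.6
```

Call:
carry_out(
  increments=[
    {"slide": [0,0,0.5],"roll": 0},
    {"slide": [0,0,0.5],"roll": 0},
    {"slide": [0,0,0.5],"roll": 0},
    {"slide": [0,0,0],"roll": 0},
    {"slide": [0,0,0],"roll": 0},
  ],
)

```text
clock: 9.05
tcp_pos: [468.0, -201.3, 89.3]
tcp_rot: [-0.165, 3.137, -0.0]
wrist_force: [-0.0, 0.3, -1.7]
gripper_width: 11.0
gripper_force: 58.8
```

Call:
carry_out(
  increments=[
    {"slide": [0,0,0.5],"roll": 0},
    {"slide": [0,0,0.5],"roll": 0},
    {"slide": [0,0,0],"roll": 0},
    {"slide": [0,0,0],"roll": 0},
    {"slide": [0,0,0],"roll": 0},
  ],
)

```text
clock: 9.47
tcp_pos: [468.1, -201.4, 89.2]
tcp_rot: [-0.165, 3.137, -0.001]
wrist_force: [-3.6, 0.9, 5.3]
gripper_width: 11.3
gripper_force: 59.7
```

Call:
carry_out(
  increments=[
    {"slide": [0,0,0.5],"roll": 0},
    {"slide": [0,0,0.5],"roll": 0},
    {"slide": [0,0,0],"roll": 0},
    {"slide": [0,0,0],"roll": 0},
    {"slide": [0,0,0],"roll": 0},
  ],
)

```text
clock: 9.88
tcp_pos: [468.2, -201.4, 89.2]
tcp_rot: [-0.165, 3.137, -0.001]
wrist_force: [-6.2, 2.9, 11.9]
gripper_width: 11.1
gripper_force: 60.7
```

It has bottomed out: z holds at 89.2 and the force is rising. Now I ease off slightly and turn clockwise.

Call:
carry_out(
  increments=[
    {"slide": [0,0,-1],"roll": 0.05},
    {"slide": [0,0,0],"roll": 0.09},
    {"slide": [0,0,0],"roll": 0.09},
    {"slide": [0,0,0],"roll": 0.09},
    {"slide": [0,0,0],"roll": 0.09},
  ],
)

```text
clock: 10.3
tcp_pos: [468.6, -201.1, 89.2]
tcp_rot: [0.483, 3.103, 0.001]
wrist_force: [-0.5, 2.6, 3.9]
gripper_width: 11.4
gripper_force: 59.5
```

Call:
carry_out(
  increments=[
    {"slide": [0,0,0],"roll": 0.09},
    {"slide": [0,0,0],"roll": 0.09},
    {"slide": [0,0,0],"roll": 0.09},
    {"slide": [0,0,0],"roll": 0.09},
    {"slide": [0,0,0],"roll": 0.09},
  ],
)

```text
clock: 10.72
tcp_pos: [468.3, -201.7, 89.3]
tcp_rot: [1.163, 2.917, -0.001]
wrist_force: [-2.8, -0.8, 4.0]
gripper_width: 11.5
gripper_force: 59.5
```

Call:
carry_out(
  increments=[
    {"slide": [0,0,0],"roll": 0.09},
    {"slide": [0,0,0],"roll": 0.09},
    {"slide": [0,0,0],"roll": 0.09},
    {"slide": [0,0,0],"roll": 0.09},
    {"slide": [0,0,0],"roll": 0.04},
  ],
)

```text
clock: 11.13
tcp_pos: [467.8, -202.1, 89.3]
tcp_rot: [1.721, 2.627, -0.003]
wrist_force: [-4.2, -1.3, 4.4]
gripper_width: 10.9
gripper_force: 59.6
```

```bash
python3 - <<'E'
from plan import *
to((467.3,-200.8,89),98); s=monitor.state();print(s['wrist_force'],s['ft_torque'])
E
```

```text
tcp [ 467.8 -202.1   89.3] head 113.6 tool-frame shift [1.4 0.  0.3] roll 0.272 rows 0.035912146942900826 2.1900020592621425 t 11.1333
[-4.19678499 -1.27625702  4.42849575] [-0.32575971  0.84522694  0.15109372]
```

Call:
carry_out(
  increments=[
    {"slide": [0,0,0],"roll": 0.05},
    {"slide": [0,0,0],"roll": 0.05},
    {"slide": [0,0,0],"roll": 0.05},
    {"slide": [0,0,0],"roll": 0.05},
    {"slide": [0,0,0],"roll": 0.02},
  ],
)

```text
clock: 11.55
tcp_pos: [467.5, -202.3, 89.3]
tcp_rot: [1.997, 2.425, -0.003]
wrist_force: [-6.1, -2.6, 5.7]
gripper_width: 11.4
gripper_force: 59.7
```

```bash
python3 - <<'E'
from plan import *
to((467.3,-200.8,89),98); s=monitor.state();print(s['wrist_force'],s['ft_torque'])
E
```

```text
tcp [ 467.5 -202.3   89.3] head 101.1 tool-frame shift [1.5 0.1 0.3] roll 0.053 rows 0.03791314036026963 0.43082004473842905 t 11.55
[-6.09564519 -2.62156415  5.71605238] [-0.36742511  1.13984881  0.10122271]
```

Call:
carry_out(
  increments=[
    {"slide": [0,0,0],"roll": 0.02},
    {"slide": [0,0,0],"roll": 0.02},
    {"slide": [0,0,0],"roll": 0.02},
    {"slide": [0,0,0],"roll": 0.0},
    {"slide": [0,0,0],"roll": 0},
  ],
)

```text
clock: 11.97
tcp_pos: [467.5, -202.3, 89.3]
tcp_rot: [2.066, 2.366, -0.004]
wrist_force: [-7.2, -4.1, 6.7]
gripper_width: 11.2
gripper_force: 59.7
```

```bash
python3 - <<'E'
from plan import *
to((467.3,-200.8,89),98); s=monitor.state();print(s['wrist_force'],s['ft_torque'])
E
```

```text
tcp [ 467.5 -202.3   89.3] head 97.8 tool-frame shift [1.5 0.  0.3] roll -0.004 rows 0.0382961101241644 0.03410633545342566 t 11.9667
[-7.21303449 -4.05631657  6.70284799] [-0.39415002  1.17832569  0.05009802]
```

Call:
carry_out(
  increments=[
    {"slide": [-0.5,-1,-0.5],"roll": 0},
    {"slide": [0,0,0],"roll": 0.02},
    {"slide": [0,0,0],"roll": 0.02},
    {"slide": [0,0,0],"roll": 0.02},
    {"slide": [0,0,0],"roll": 0},
  ],
)

```text
clock: 12.38
tcp_pos: [467.2, -202.3, 89.3]
tcp_rot: [2.136, 2.302, -0.001]
wrist_force: [-3.0, -2.9, 4.8]
gripper_width: 11.2
gripper_force: 60.0
```

```bash
python3 - <<'E'
from plan import *
to((467.3,-200.8,89),98); s=monitor.state();print(s['wrist_force'],s['ft_torque'])
E
```

```text
tcp [ 467.2 -202.3   89.3] head 94.3 tool-frame shift [1.5 0.2 0.3] roll -0.065 rows 0.03729763235781819 0.5205147402795579 t 12.3833
[-3.02270258 -2.88861974  4.84796996] [-0.53629452  0.47879681  0.64767751]
```

Call:
carry_out(
  increments=[
    {"slide": [0,0,0],"roll": 0.03},
    {"slide": [0,0,0],"roll": 0.03},
    {"slide": [0,0,0],"roll": 0.0},
    {"slide": [0,0,0],"roll": 0.0},
    {"slide": [0,0,0],"roll": 0},
  ],
)

```text
clock: 12.8
tcp_pos: [467.2, -202.3, 89.3]
tcp_rot: [2.2, 2.241, -0.002]
wrist_force: [-3.2, -3.3, 4.7]
gripper_width: 11.5
gripper_force: 71.3
```

```bash
python3 - <<'E'
from plan import *
to((467.3,-200.8,89),98); s=monitor.state();print(s['wrist_force'],s['ft_torque'])
p,d,c=cap('top'); np.savez('top5.npz',p=p,d=d)
p2,_,_=cap('side')
cv2.imwrite('pics/t5.png',np.hstack([cv2.resize(x,None,fx=4,fy=4,interpolation=2) for x in (p[170:270,345:445],p2[120:220,290:390])]))
E
```

```text
tcp [ 467.2 -202.3   89.3] head 91.0 tool-frame shift [1.5 0.1 0.3] roll -0.121 rows 0.03736581642182429 0.9797856215664253 t 12.8
[-3.23824268 -3.32546372  4.66580388] [-0.51561023  0.56198638  1.46836977]
```

View pics/t5.png

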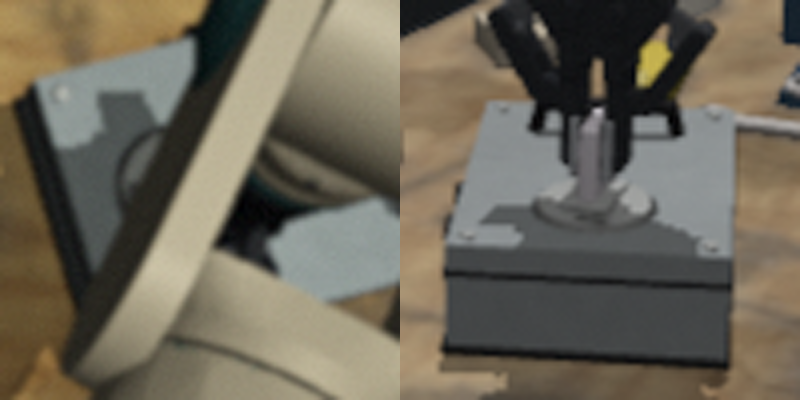

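The torque climbed from 0.05 to 1.5 N·m, so the stop is reached. The right half of the picture shows the collar lying on the disc at (595,205). Next I relax the twist within the play, open and lift.

Call:
carry_out(
  increments=[
    {"slide": [0,0,0],"roll": -0.04},
    {"slide": [0,0,0],"roll": -0.04},
    {"slide": [0,0,0],"roll": -0.02},
    {"slide": [0,0,0],"roll": 0},
    {"slide": [0,0,0],"roll": 0},
  ],
)

```text
clock: 13.32
tcp_pos: [467.2, -202.3, 89.3]
tcp_rot: [2.09, 2.345, -0.0]
wrist_force: [-3.0, -2.5, 6.1]
gripper_width: 11.8
gripper_force: 59.7
```

Call:
carry_out(
  increments=[
    {"slide": [0,0,0],"roll": 0},
    {"slide": [0,0,0],"roll": 0},
    {"slide": [0,0,0],"roll": 0},
    {"slide": [0,0,0],"roll": 0},
    {"slide": [0,0,0],"roll": 0},
  ],
  gripper=50,
)

```text
clock: 13.73
tcp_pos: [467.0, -201.7, 88.5]
tcp_rot: [-2.089, -2.346, -0.0]
wrist_force: [0.4, -0.4, -0.6]
gripper_width: 50.1
gripper_force: 0.0
```

Call:
carry_out(
  increments=[
    {"slide": [0,0,-5],"roll": 0},
    {"slide": [0,0,-15],"roll": 0},
    {"slide": [0,0,-25],"roll": 0},
    {"slide": [0,0,-30],"roll": 0},
    {"slide": [0,0,-20],"roll": 0},
  ],
)

```text
clock: 14.15
tcp_pos: [467.5, -202.1, 186.9]
tcp_rot: [2.087, 2.344, 0.001]
wrist_force: [0.3, 0.2, 0.8]
gripper_width: 50.2
gripper_force: 0.0
```

Call:
carry_out(
  increments=[
    {"slide": [35,0,0],"roll": 0},
    {"slide": [38,0,0],"roll": 0},
    {"slide": [38,0,0],"roll": 0},
    {"slide": [38,0,0],"roll": 0},
    {"slide": [38,0,0],"roll": 0},
  ],
)

```text
clock: 14.57
tcp_pos: [444.9, -14.6, 184.3]
tcp_rot: [2.089, 2.345, 0.001]
wrist_force: [1.2, -0.0, 0.7]
gripper_width: 50.1
gripper_force: 0.0
```

Call:
carry_out(
  increments=[
    {"slide": [35,0,0],"roll": 0},
    {"slide": [35,0,0],"roll": 0},
    {"slide": [20,0,0],"roll": 0},
    {"slide": [0,0,0],"roll": 0},
    {"slide": [0,0,0],"roll": 0},
  ],
)

```text
clock: 14.98
tcp_pos: [434.9, 74.0, 184.1]
tcp_rot: [2.086, 2.349, 0.0]
wrist_force: [0.8, 0.1, 0.1]
gripper_width: 49.9
gripper_force: 0.0
```

```bash
python3 - <<'E'
from plan import *
from m import rect
print(now()[0],now()[2]['clock'])
p,d,c=cap('top'); p2,d2,_=cap('side'); W=world(d,c);Z=W[...,2]
v,u=np.mgrid[:420,:560]
r=np.hypot(W[...,0]-468,W[...,1]+201.5)<32
m=r&(Z>116)&(Z<132); rect(W,m,'grip'); q=W[m]; print(np.median(q,0)); e=np.linalg.eigh(np.cov(q[:,:2].T))[1][:,1]; print(np.degrees(np.arctan2(e[1],e[0]))%180)
cv2.imwrite('pics/t6.png',np.hstack([cv2.resize(x,None,fx=5,fy=5,interpolation=2) for x in (p[175:255,350:430],p2[125:205,300:380])]))
E
```

```text
[434.88408988  73.96937563 184.13745929] 14.9833
grip 107 mean [ 467.3 -200.3] rect [ 467.6 -201.2] [12.2 34.9] 6.8
[ 467.68423458 -199.56296328  124.74099325]
97.73420519899112
```

View pics/t6.png

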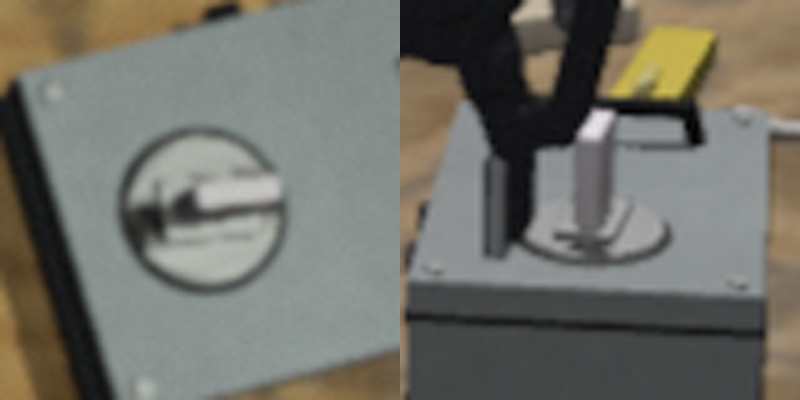

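The key stands alone in the slot. Its top is at z = 124.7 (expected 125) and its grip angle is about 98°, i.e. the slot at 106° less the 8° play. The disc is therefore at the stop.

```bash
python3 -c "
from h import *
print(ticket.close_job())"
```

```text
the job is handed in; nothing more can be done
None
```

The blade key is fully down in the fastener and turned clockwise to the stop, then released and left standing; the knob key was not touched, and the job was handed in at about 15 s.

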